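# Turn a square exhaust flange on the pivot post and seat it in the welding jig

### The job

Keeping the square flange flat on the jig plate, push it against the brass post so that it pivots a quarter turn clockwise (seen from above) until its yellow-painted edge faces the blue back fence, and press that edge flat against the fence. Then slide it along the fence until it presses against the blue end stop, and leave it there, flush with both. Press it home against each with a steady push of about 10 to 15 N for half a second, never load the post, fence or end stop with more than 25 N, and leave the spray can, wrench and steel dish alone.

Things in the scene. Friction and masses are not known exactly. Their poses are not given: they have to be found in the camera images.
- jig: Fixed dark steel jig plate, 210 x 340 mm, 10 mm thick, on the bench. Its origin lies on the bench directly under the axis of the brass post; the plate spans x -165 to +45 mm and y -190 to +150 mm in its own frame. Its x axis points away from the robot towards the back fence (yaw within about 0.25 rad of the world's), y to the left along the fence, z up. Its top face is at z = +10 mm.
- post: Fixed round brass post, 16 mm in diameter, standing 30 mm above the jig plate. Origin: centre of its foot, on the plate's top face, at jig (0, 0). The side of the post nearest the robot (jig x = -8 mm) is in line with the fence's working face. Pushing the flange's edge opposite the yellow one towards jig +y, near its end closest to the robot, turns the flange clockwise on the post.
- fence: Fixed blue back fence, 115 mm long (jig y +25 to +140 mm), 18 mm thick, 25 mm high above the plate. Origin: foot of the middle of its working face, which lies at jig x = -8 mm and looks to jig -x, towards the robot. A push that lands left of jig y = +30 mm is carried by the fence, nearer the post mostly by the post.
- endstop: Fixed blue end stop, 62 mm long (jig x -70 to -8 mm), 14 mm thick, 25 mm high above the plate, at the left end of the fence. Origin: foot of the middle of its working face, which lies at jig y = +125 mm and looks to jig -y. Flange, jig plate, fence and end stop are smooth, but gripper pads cling to the flange: while it squares up under a push its pushed edge shifts sideways, so a fingertip held stiffly sideways can jam it askew.
- flange: Loose square light-alloy flange, 100 x 100 x 14 mm, 0.37 to 0.53 kg, flat on the jig plate; orange dust cap (72 mm across, 3 mm high) on its middle. Origin: centre of its underside; own +y axis points at the yellow edge. Starts right of the post (centre at jig x -42 to -28, y -85 to -72 mm; yaw within 0.15 rad of the jig's), yellow edge facing jig +y, 5 to 35 mm short of the post. Smooth underside: sliding it takes 1 to 4 N.
- painted_edge (a point): Point in the middle of the flange's yellow-painted edge, at its top rim: flange frame (0, +50, 14) mm. The paint is a 56 mm long yellow stripe on the top and side.
- nest (a point): Point on the jig plate where the flange's origin lies when it is home: jig (-58, +75, 10) mm.
- nest_edge (a point): Point where the middle of the painted edge's top rim lies when the flange is home, against the fence: jig (-8, +75, 24) mm.
- spray_can: Bystander: red aerosol-style can, 58 mm in diameter, 160 mm high, standing on the bench beyond the jig plate. Origin: centre of its underside.
- wrench: Bystander: steel wrench, 170 mm long, lying on the bench to the left of the jig plate. Origin: under its middle, x along it.
- steel_dish: Bystander: small empty open steel dish, 70 mm across, 35 mm high, on the bench to the right of the jig plate. Origin: centre of its underside.

How it is judged:
On the way, in this order (a step that is already met when the one before it is completed fails the run):
1. the flange is part way round (30 to 70 degrees, clockwise) and bears on the brass post (angle between the y axis of flange and the y axis of jig, either way round between 0.52 and 1.22 rad and contact force between flange and post above 0.5 N and x of painted_edge in the frame of jig above -0.06 m), for 0.1 s.
2. the painted edge is pressed flat against the back fence with more than 1 N, within 3 mm and 0.05 rad (angle between the y axis of flange and the x axis of jig, either way round below 0.05 rad and x of painted_edge in the frame of jig above -0.011 m and contact force between flange and fence above 1 N), for 0.15 s.
3. still along the fence (3 mm, 0.06 rad), the flange is pressed against the end stop with more than 2.5 N (angle between the y axis of flange and the x axis of jig, either way round below 0.06 rad and x of painted_edge in the frame of jig above -0.011 m and contact force between flange and endstop above 2.5 N), for 0.15 s.
At the end, for the whole second after the job is handed in: The flange lies flat and still in the jig, its painted edge against the back fence and its left side against the end stop: origin within 3 mm of the nest point, middle of the painted edge within 4 mm of its nest point, square to the fence within 0.04 rad (horizontal distance between flange and nest below 0.003 m and horizontal distance between painted_edge and nest_edge below 0.004 m and angle between the y axis of flange and the x axis of jig, either way round below 0.04 rad and angle between flange's own z axis and vertical below 0.03 rad and linear speed of flange below 0.01 m/s and angular speed of flange below 0.05 rad/s); the robot touches nothing.
It fails at once if the flange presses on the post, fence or end stop with more than 25 N (contact force between flange and post above 25 N or contact force between flange and fence above 25 N or contact force between flange and endstop above 25 N).
It fails at once if the flange is lifted 6 mm off the jig plate or tilted more than 0.12 rad (height (world z) of flange above 0.016 m or angle between flange's own z axis and vertical above 0.12 rad).
It fails at once if a bystander (spray can, wrench, steel dish) is moved by more than 10 mm (distance of any of spray_can, wrench, steel_dish from where it was at the start of the episode above 0.01 m).
It also fails if it takes over 72 s, if anything falls off the work surface, if the arm or the gripper's body presses on something with over 40 N, if the wrist force passes 120 N, or if a joint passes its speed limit or range.

### The arm

A 7-joint arm with a two-finger parallel gripper is mounted at the origin on the work surface. World frame = base frame: x ahead of the robot, y to its left, z up, the work surface at z = 0. Lengths are in m, angles in rad, forces in N, time in s.
With the tool pointing down it reaches from about 0.35 to 0.9 m from the base axis. Payload 8.1 kg.
Tool frame: the origin (TCP) lies at the very end of the fingers, on their centre line; the grasp point (between the pads) lies 19 mm behind it; z points along the fingers, y is the direction in which the jaws open and shut (so a half turn about z gives the same grasp; the last joint's range is limited). The gripper opens to 85 mm and grips with 20 to 120 N. Pads are 22 mm wide; open, the fingers measure 114 mm over their backs; the gripper's body (76 mm by 85 mm) begins 54 mm behind the grasp point. The pads swing forward as they close: fully open they stand 13 mm farther back than shut.
Start: joints at [1.174, 0.434, 0.025, 1.573, -0.012, 1.134, -0.075], TCP at [0.181, -0.598, 0.231] pointing down, gripper open.
Joint ranges: [-2.62, 2.62], [-0.44, 2.09], [-1.27, 1.32], [0.08, 2.57], [-1.32, 4.46], [0.12, 2], [-2.74, 2.74]. Speed limits (rad/s): [2.22, 2.22, 3.01, 3.01, 3.14, 3.14, 3.14].

### API

Orientations are given as [roll, pitch, yaw] about the fixed x, y, z axes, in that order (R = Rz(yaw) Ry(pitch) Rx(roll)).
In Python, from cell import ctrl, vision, ticket gives the robot as it stands. The module is installed in compiled form; this text tells all that it offers.
- The arm moves only by the shell command python3 -m jog 'ROWS'. ROWS is JSON, a list of rows, each an object of numbers: "dx", "dy", "dz": the shift along the tool's x, y, z in mm; "wx", "wy", "wz": the turn, a rotation vector about the tool's x, y, z in rad; "fingers": the finger opening in mm, from 0 to 85.4. In form: [{"dx": .., "dy": .., "dz": .., "wx": .., "wy": .., "wz": .., "fingers": ..}, ...]. A call has 1 to 8 rows; each row shifts and turns the commanded pose from where the row before left it, along the tool's axes as they then stand; what a row does not reach is not made up. A row lasts 1/12 s, in which the tool goes at most 41.7 mm and 7.16 degrees, less where a joint would pass 70% of its speed; a pose out of reach is approached as far as the arm can. A call with a gripper value outside its range is refused whole. The fingers move at their own pace and stop on an object; the grip force is fixed at half the most. Time passes only in rows, so rows that do not move let the fingers close. It gives the time, the measured TCP pose, the force and the opening at its end, in the units of the state.
- ctrl.get_obs(): the state, without advancing time (a new reading comes with each control period).
- vision.grab_frame(name): name is "scene" or "top" or "wrist"; returns the picture (420x560x3 uint8, red, green, blue); there is no depth.
- vision.camera_model(name): a dict with "fx", "fy", "cx", "cy" (pixels), "xyz" and "attitude" of the camera in the world; the wrist camera has in their place "mount" (4x4, takes a point from camera to tool coordinates, whose origin is the TCP and whose axes are the flange's). Camera axes: x right, y down, z forward; pixel columns grow to the right and rows downward; lengths in m; the calibration is good to about 2 mm. A picture is of the moment at which its call begins: read the wrist's pose just before it. camera_model takes no time and is no camera call.
- ticket.close_job(): hands the job in, once; it reports no verdict.
The state is a dict: "time_s": time; "qpos": joint angles; "qvel": joint speeds; "effort": joint torques, N m; "tool_pos": TCP position; "ee_rot": TCP orientation; "wrist_force": force on the tool from outside, world axes, zero at the start; "wrist_torque": the same for the moment, N m; "opening": finger opening in m.
Only numpy, scipy, OpenCV 4.12 (cv2) and the standard library are available. Lean on these libraries where they do the work, as an engineer would, in place of code of your own. Each camera call takes 0.05 s, during which the arm holds its last target. There are 200 camera calls.

## Working session

There is one attempt and no reset: what is moved stays moved. The work goes in short steps, Python scripts to look and compute and a shell command to move; the robot and the scene stay as the last step left them, time stands still between calls to the robot, and variables do not carry over. Pictures are saved under pics/ and viewed, about 8 in all and at most 12, crops included, and the job is handed in when it is done.

```bash
mkdir -p pics
python3 - <<'E'
from cell import ctrl, vision
import cv2
o=ctrl.get_obs(); print(o)
for n in("top","scene"):
    im=vision.grab_frame(n); cv2.imwrite(f"pics/{n}0.png",im[:,:,::-1]); print(n,vision.camera_model(n))
print(vision.camera_model("wrist"))
E
```

```text
{'time_s': 0.0, 'qpos': array([ 1.17438539,  0.43518493,  0.02496543,  1.57411855, -0.01159767,
        1.13398049, -0.07506757]), 'qvel': array([-4.30728183e-04, -4.73287096e-04, -2.00658703e-03,  5.81676865e-04,
        1.23509657e-03, -1.20982064e-04,  5.09517989e-05]), 'effort': array([ 9.80506520e-04, -6.70457697e+01,  1.02616120e+00, -3.16210949e+01,
        1.58570294e-02,  1.22810903e-02, -2.65749065e-05]), 'tool_pos': array([ 0.1808023 , -0.59774477,  0.23054122]), 'ee_rot': array([-3.14005250e+00,  1.38834452e-04,  2.93781266e-01]), 'wrist_force': array([ 0.0292452 ,  0.09951517, -0.62367773]), 'wrist_torque': array([0.02932313, 0.03876849, 0.00280588]), 'opening': 0.08534540769794102}
top {'fx': 518.3504362635252, 'fy': 518.3504362635252, 'cx': 282.8639795370437, 'cy': 198.63699036808217, 'xyz': array([0.49958851, 0.03555984, 1.14895829]), 'attitude': array([-3.01594135, -0.01263627, -1.58453889])}
scene {'fx': 527.0274345941066, 'fy': 527.0274345941066, 'cx': 269.26233337366824, 'cy': 211.04321006553235, 'xyz': array([1.2730295 , 0.20471503, 1.09800233]), 'attitude': array([-2.58133541,  0.0095731 ,  1.82683338])}
{'fx': 334.732876206047, 'fy': 334.732876206047, 'cx': 285.0953059660839, 'cy': 207.16434087833008, 'mount': array([[ 5.50211584e-04, -9.62411269e-01, -2.71595741e-01,
         6.91617669e-02],
       [ 9.99998936e-01,  8.96438396e-04, -1.15072282e-03,
         1.49126454e-05],
       [ 1.35093746e-03, -2.71594819e-01,  9.62410738e-01,
        -1.42364350e-01],
       [ 0.00000000e+00,  0.00000000e+00,  0.00000000e+00,
         1.00000000e+00]])}
```

View pics/top0.png

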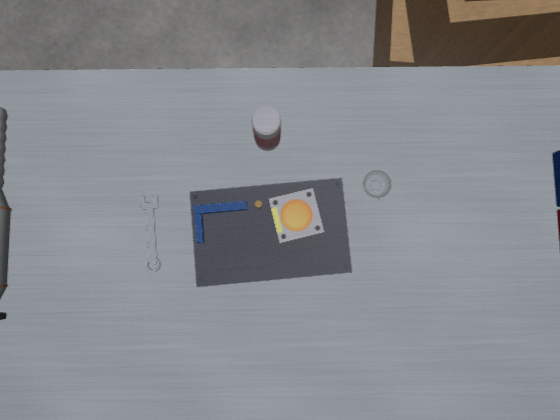

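```bash
cat > h.py <<'E'
import numpy as np, cv2
from scipy.spatial.transform import Rotation as Ro
from cell import ctrl, vision
def cam(n,o=None):
    m=vision.camera_model(n)
    if n=="wrist":
        R=Ro.from_euler("xyz",o["ee_rot"]).as_matrix(); M=m["mount"]
        return m,R@M[:3,:3],R@M[:3,3]+o["tool_pos"]
    return m,Ro.from_euler("xyz",m["attitude"]).as_matrix(),np.array(m["xyz"])
def px2w(c,uv,z):
    m,R,t=c; uv=np.atleast_2d(uv).astype(float)
    d=np.c_[(uv[:,0]-m["cx"])/m["fx"],(uv[:,1]-m["cy"])/m["fy"],np.ones(len(uv))]@R.T
    return (t+d*((z-t[2])/d[:,2])[:,None])[:,:2]
def w2px(c,P):
    m,R,t=c; q=(np.atleast_2d(P)-t)@R
    return np.c_[m["fx"]*q[:,0]/q[:,2]+m["cx"],m["fy"]*q[:,1]/q[:,2]+m["cy"]]
def hsvmask(im,lo,hi):
    return cv2.inRange(cv2.cvtColor(im,cv2.COLOR_RGB2HSV),np.array(lo),np.array(hi))
def biggest(m):
    return max(cv2.findContours(m,cv2.RETR_EXTERNAL,cv2.CHAIN_APPROX_NONE)[0],key=cv2.contourArea)
def quad(m): # rectangle of hull
    h=cv2.convexHull(biggest(m)); return cv2.approxPolyDP(h,0.03*cv2.arcLength(h,True),True)[:,0]
E
python3 - <<'E'
from h import *
for n in("top","scene"):
    im=cv2.imread(f"pics/{n}0.png")[:,:,::-1].copy(); c=cam(n)
    hsv=cv2.cvtColor(im,cv2.COLOR_RGB2HSV)
    roi=np.zeros(im.shape[:2],np.uint8); 
    if n=="top": roi[160:300,180:360]=255
    else: roi[:]=255
    dark=hsvmask(im,(0,0,0),(180,255,95))&roi
    if n=="top":
        q=quad(dark); w=px2w(c,q,.01); print("plate px",q.tolist()); print("w",w.round(4).tolist(), np.linalg.norm(w-np.roll(w,1,0),axis=1).round(4))
    for nm,lo,hi,z in(("blue",(105,150,40),(130,255,255),.035),("yellow",(25,150,120),(35,255,255),.024),("orange",(8,130,150),(22,255,255),.027),("brass",(15,80,60),(28,255,255),.04)):
        m=hsvmask(im,lo,hi)&roi; 
        k,l,s,ce=cv2.connectedComponentsWithStats(m)
        for i in range(1,k):
            if s[i,4]>15: print(n,nm,s[i].tolist(),ce[i].round(1),px2w(c,ce[i],z).round(4))
im=cv2.imread("pics/top0.png")[155:300,180:400]; cv2.imwrite("pics/top0c.png",cv2.resize(im,None,fx=3.5,fy=3.5,interpolation=cv2.INTER_CUBIC))
E
```

```text
plate px [[339, 181], [350, 271], [197, 285], [191, 192]]
w [[0.6813, -0.1064], [0.4825, -0.125], [0.4571, 0.2077], [0.6605, 0.2223]] [0.3294 0.1997 0.3336 0.204 ]
top blue [194, 204, 41, 38, 335] [204.6 216.7] [[0.6029 0.1885]]
top orange [281, 200, 31, 31, 261] [297.  212.3] [[ 0.6108 -0.011 ]]
top brass [255, 201, 7, 7, 44] [258.1 204. ] [[0.6286 0.0732]]
top brass [281, 200, 31, 31, 747] [295.8 215.3] [[ 0.6031 -0.0077]]
scene blue [485, 0, 75, 31, 1832] [525.9  12.5] [[-0.2682  0.612 ]]
scene blue [0, 73, 83, 52, 2042] [45.  94.8] [[ 0.4157 -0.6744]]
scene blue [0, 147, 40, 54, 1426] [ 16.6 172.3] [[ 0.6764 -0.6176]]
scene blue [300, 199, 50, 32, 609] [327.8 219.8] [[0.6199 0.1656]]
scene yellow [275, 193, 4, 18, 58] [276.4 202.2] [[0.595  0.0344]]
scene orange [245, 191, 28, 23, 499] [258.3 201.7] [[ 0.6063 -0.0079]]
scene brass [0, 0, 58, 69, 2411] [20.3 26.3] [[ 0.1765 -0.8802]]
scene brass [76, 17, 11, 7, 60] [81.  20.3] [[ 0.1057 -0.7112]]
scene brass [46, 88, 8, 9, 47] [49.6 92.4] [[ 0.4085 -0.6621]]
scene brass [25, 93, 8, 8, 47] [28.8 96.3] [[ 0.4361 -0.7113]]
scene brass [23, 122, 9, 10, 56] [ 27.  126.2] [[ 0.5355 -0.6628]]
scene brass [1, 127, 9, 9, 56] [  4.9 130.9] [[ 0.5647 -0.7116]]
scene brass [0, 160, 8, 9, 50] [  3.  163.7] [[ 0.6633 -0.6609]]
scene brass [246, 191, 26, 23, 466] [258.4 202.1] [[ 0.6155 -0.0047]]
scene brass [286, 211, 7, 12, 65] [289.  215.8] [[0.6349 0.0754]]
scene brass [0, 365, 47, 55, 1245] [ 12.4 391.3] [[ 1.1616 -0.3554]]
scene brass [58, 399, 13, 12, 24] [ 63.9 404.4] [[ 1.1587 -0.2462]]
scene brass [70, 413, 16, 7, 58] [ 75.6 417.3] [[ 1.1746 -0.2137]]
```

View pics/scene0.png

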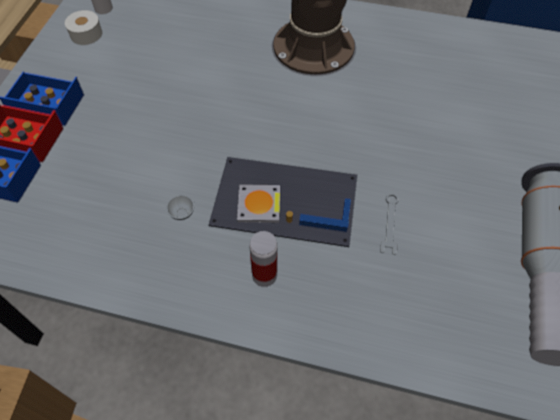

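Run:
```python
from h import *
o=ctrl.get_obs(); cw=cam("wrist",o)
for n in("top","scene"):
    c=cam(n); print(n,w2px(c,[[0,0,0],o["tool_pos"],[.18,.598,.23]]).round(0).tolist())
print(cw[2],cw[1].round(2).tolist())
cv2.imwrite("pics/w0.png",vision.grab_frame("wrist")[:,:,::-1])
a=cv2.imread("pics/w0.png"); b=cv2.imread("pics/top0c.png"); 
a=cv2.resize(a,(400,300)); b=cv2.resize(b,(770,507))[:300]
b=cv2.imread("pics/top0c.png"); b=cv2.resize(b,(455,300))
cv2.imwrite("pics/cmp0.png",np.hstack([a,b])[:, :800])
```

```text
top [[296.0, 506.0], [652.0, 448.0], [-59.0, 462.0]]
scene [[313.0, 46.0], [85.0, -15.0], [552.0, 61.0]]
[ 0.24709229 -0.5779997   0.37298   ] [[0.29, -0.92, -0.26], [-0.96, -0.28, -0.08], [-0.0, 0.27, -0.96]]
```

View pics/cmp0.png

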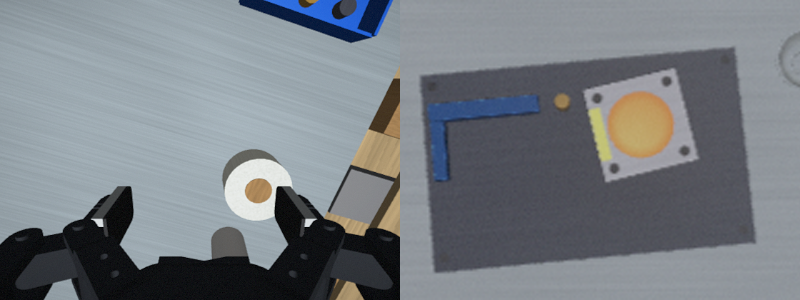

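```bash
python3 -m jog '[{"dx":38,"dy":-2.4,"dz":-2,"wz":-0.0614,"fingers":0},{"dx":38,"dy":-2.4,"dz":-2,"wz":-0.0614,"fingers":0},{"dx":38,"dy":-2.4,"dz":-2,"wz":-0.0614,"fingers":0}]'; python3 -c "
from h import *
print(ctrl.get_obs()['qpos'].round(3))"
```

```text
[ 1.174  0.435  0.025  1.574 -0.012  1.134 -0.075]schema error: expected keys dx, dy, dz, wx, wy, wz, fingers
```

```bash
python3 -m jog '[{"dx":38,"dy":-2.4,"dz":-2,"wx":0,"wy":0,"wz":-0.0614,"fingers":0},{"dx":38,"dy":-2.4,"dz":-2,"wx":0,"wy":0,"wz":-0.0614,"fingers":0},{"dx":38,"dy":-2.4,"dz":-2,"wx":0,"wy":0,"wz":-0.0614,"fingers":0}]'; python3 -c "
from h import *
print(ctrl.get_obs()['qpos'].round(3))"
```

```text
time_s: 0.4
tool_pos: [0.2859, -0.5516, 0.2371]
ee_rot: [-3.141, 0.0, 0.479]
wrist_force: [1.1, -0.2, 0.2]
opening: 0.0516
[ 1.037  0.427 -0.044  1.57   0.02   1.146 -0.103]
```

```bash
python3 -m jog '[{"dx":38,"dy":-2.4,"dz":-2,"wx":0,"wy":0,"wz":-0.0614,"fingers":0},{"dx":38,"dy":-2.4,"dz":-2,"wx":0,"wy":0,"wz":-0.0614,"fingers":0},{"dx":38,"dy":-2.4,"dz":-2,"wx":0,"wy":0,"wz":-0.0614,"fingers":0},{"dx":38,"dy":-2.4,"dz":-2,"wx":0,"wy":0,"wz":-0.0614,"fingers":0},{"dx":38,"dy":-2.4,"dz":-2,"wx":0,"wy":0,"wz":-0.0614,"fingers":0},{"dx":38,"dy":-2.4,"dz":-2,"wx":0,"wy":0,"wz":-0.0614,"fingers":0},{"dx":38,"dy":-2.4,"dz":-2,"wx":0,"wy":0,"wz":-0.0614,"fingers":0},{"dx":38,"dy":-2.4,"dz":-2,"wx":0,"wy":0,"wz":-0.0614,"fingers":0}]'
python3 -m jog '[{"dx":38,"dy":-2.4,"dz":-2,"wx":0,"wy":0,"wz":-0.0614,"fingers":0},{"dx":38,"dy":-2.4,"dz":-2,"wx":0,"wy":0,"wz":-0.0614,"fingers":0},{"dx":38,"dy":-2.4,"dz":-2,"wx":0,"wy":0,"wz":-0.0614,"fingers":0},{"dx":38,"dy":-2.4,"dz":-2,"wx":0,"wy":0,"wz":-0.0614,"fingers":0},{"dx":38,"dy":-2.4,"dz":-2,"wx":0,"wy":0,"wz":-0.0614,"fingers":0},{"dx":38,"dy":-2.4,"dz":-2,"wx":0,"wy":0,"wz":-0.0614,"fingers":0},{"dx":38,"dy":-2.4,"dz":-2,"wx":0,"wy":0,"wz":-0.0614,"fingers":0},{"dx":38,"dy":-2.4,"dz":-2,"wx":0,"wy":0,"wz":-0.0614,"fingers":0}]'
python3 -m jog '[{"dx":38,"dy":-2.4,"dz":-2,"wx":0,"wy":0,"wz":-0.0614,"fingers":0},{"dx":38,"dy":-2.4,"dz":-2,"wx":0,"wy":0,"wz":-0.0614,"fingers":0},{"dx":0,"dy":0,"dz":0,"wx":0,"wy":0,"wz":0,"fingers":0},{"dx":0,"dy":0,"dz":0,"wx":0,"wy":0,"wz":0,"fingers":0}]'
python3 - <<'E'
from h import *
o=ctrl.get_obs();print(o['qpos'].round(3))
np.save("o1.npy",o,allow_pickle=True)
im=vision.grab_frame("wrist"); cv2.imwrite("pics/w1.png",im[:,:,::-1])
E
```

```text
time_s: 1.07
tool_pos: [0.5057, -0.3436, 0.2531]
ee_rot: [-3.141, 0.0, 0.972]
wrist_force: [0.7, 0.0, 0.4]
opening: -0.0001
time_s: 1.73
tool_pos: [0.6008, -0.0574, 0.2691]
ee_rot: [-3.141, 0.0, 1.463]
wrist_force: [-0.1, -0.2, -0.2]
opening: 0.0
time_s: 2.07
tool_pos: [0.6016, 0.0203, 0.2733]
ee_rot: [-3.141, -0.001, 1.588]
wrist_force: [0.7, -0.2, 0.6]
opening: 0.0001
[ 0.202  0.412 -0.465  1.541  0.19   1.235 -0.275]
```

View pics/w1.png

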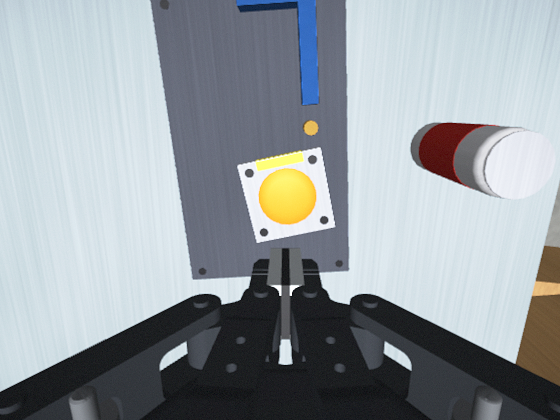

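Run:
```python
from h import *
o=np.load("o1.npy",allow_pickle=True).item(); c=cam("wrist",o)
im=cv2.imread("pics/w1.png")[:,:,::-1].copy()
def cc(nm,lo,hi,z,amin=40):
    k,l,s,ce=cv2.connectedComponentsWithStats(hsvmask(im,lo,hi))
    for i in range(1,k):
        if s[i,4]>amin: print(nm,s[i].tolist(),ce[i].round(1),px2w(c,ce[i],z).round(4))
cc("post",(12,100,100),(24,255,255),.04); cc("yellow",(26,130,150),(35,255,255),.024)
g=cv2.cvtColor(im,cv2.COLOR_RGB2GRAY).astype(int)
L=[];Rr=[]
for r in range(20,250,5):
    row=cv2.GaussianBlur(g[r:r+1].astype(np.float32),(5,1),0)[0]; d=np.diff(row)
    a=140+np.argmin(d[140:210]); b=330+np.argmax(d[330:370]); L.append((a+.5,r)); Rr.append((b+.5,r))
def ln(P,z):
    w=px2w(c,P,z); v=cv2.fitLine(w.astype(np.float32),cv2.DIST_HUBER,0,.001,.001).ravel(); 
    if v[1]<0:v[:2]*=-1
    return v, np.arctan2(-v[0],v[1])
vl,al=ln(L,.01); vr,ar=ln(Rr,.01); print("yaw",al,ar)
n=np.array([np.cos(.5*(al+ar)),np.sin(.5*(al+ar))]); print("width",(vr[2:]-vl[2:])@n, "x of edges along n",vl[2:]@n,vr[2:]@n)
# fence working face (top inner edge z .035), blue
bm=hsvmask(im,(100,150,60),(130,255,255)); F=[]
for r in range(15,98,4):
    xs=np.where(bm[r,260:340])[0]+260; F.append((xs.min()-.5,r))
vf,af=ln(F,.035); print("fence yaw",af,"n",vf[2:]@n)
wm=hsvmask(im,(0,0,185),(180,40,255)); wm[:, :225]=0; wm[:,345:]=0; wm[:140]=0; wm[250:]=0
wm|=hsvmask(im,(12,100,100),(35,255,255))&np.pad(np.full((105,115),255,np.uint8),((140,175),(228,217)))
h=cv2.convexHull(biggest(wm)); q=cv2.approxPolyDP(h,8,True)[:,0]; w=px2w(c,q,.024); print("fl px",q.tolist(),w.round(4).tolist(),np.linalg.norm(w-np.roll(w,1,0),axis=1)); print(w.mean(0))
```

```text
post [303, 120, 15, 15, 177] [310.3 127.4] [[0.6283 0.075 ]]
post [259, 169, 57, 56, 1040] [289.1 205.6] [[ 0.607  -0.0141]]
post [516, 246, 44, 139, 3864] [543.5 320.1] [[ 0.9378 -0.1609]]
yellow [256, 153, 47, 17, 358] [279.3 161.2] [[0.5947 0.0352]]
yellow [266, 169, 40, 34, 941] [285.  185.1] [[0.6019 0.0069]]
yaw 0.08102365 0.07913573
width 0.20884158 x of edges along n 0.46834517 0.6771867
fence yaw 0.07949241 n 0.62415123
fl px [[319, 147], [334, 226], [257, 242], [237, 166]] [[0.6404, 0.0525], [0.6634, -0.0436], [0.5682, -0.0664], [0.5451, 0.0287]] [0.09824875 0.09873557 0.09786432 0.09786047]
[ 0.60428009 -0.00720249]
```

```bash
python3 -m jog '[{"dx":-31.6,"dy":5.7,"dz":0,"wx":0,"wy":0,"wz":0,"fingers":0},{"dx":-31.6,"dy":5.7,"dz":0,"wx":0,"wy":0,"wz":0,"fingers":0},{"dx":-31.6,"dy":5.7,"dz":0,"wx":0,"wy":0,"wz":0,"fingers":0},{"dx":0,"dy":0,"dz":30,"wx":0,"wy":0,"wz":-0.109,"fingers":0},{"dx":0,"dy":0,"dz":35,"wx":0,"wy":0,"wz":-0.109,"fingers":0},{"dx":0,"dy":0,"dz":35,"wx":0,"wy":0,"wz":0,"fingers":0},{"dx":0,"dy":0,"dz":35,"wx":0,"wy":0,"wz":0,"fingers":0},{"dx":0,"dy":0,"dz":35,"wx":0,"wy":0,"wz":0,"fingers":0}]'
python3 -m jog '[{"dx":0,"dy":0,"dz":35,"wx":0,"wy":0,"wz":0,"fingers":0},{"dx":0,"dy":0,"dz":15,"wx":0,"wy":0,"wz":0,"fingers":0},{"dx":0,"dy":0,"dz":0,"wx":0,"wy":0,"wz":0,"fingers":0},{"dx":0,"dy":0,"dz":0,"wx":0,"wy":0,"wz":0,"fingers":0},{"dx":0,"dy":0,"dz":0,"wx":0,"wy":0,"wz":0,"fingers":0},{"dx":0,"dy":0,"dz":0,"wx":0,"wy":0,"wz":0,"fingers":0}]'
cat >> h.py <<'E'
O=np.array([.6283,.0750]); A=.080; RJ=np.array([[np.cos(A),-np.sin(A)],[np.sin(A),np.cos(A)]])
def st(xj=None,yj=None,th=None):
    """print TCP in jig frame (mm), theta = cw angle of tool; force in jig frame (on tool) ; dx,dy to a jig target, wz to a theta"""
    o=ctrl.get_obs(); p=(o["tool_pos"][:2]-O)@RJ*1e3; f=o["wrist_force"][:2]@RJ; yaw=o["ee_rot"][2]
    print("t",round(o["time_s"],2),"jig",p.round(1),"z",round(o["tool_pos"][2]*1e3,1),"theta",round(np.pi/2+A-yaw,3),"F",f.round(1),round(o["wrist_force"][2],1),"rp",o["ee_rot"][:2].round(3))
    if xj is not None:
        d=RJ@(np.array([xj,yj])-p); c,s=np.cos(yaw),np.sin(yaw)
        print("need dx %.1f dy %.1f"%(d@[c,s],d@[s,-c]), "" if th is None else "wz %.3f"%(th-(np.pi/2+A-yaw)))
E
python3 -c "
from h import *
st(-19.9,-148.2)"
```

```text
time_s: 2.78
tool_pos: [0.6196, -0.0803, 0.1015]
ee_rot: [-3.141, 0.001, 1.797]
wrist_force: [0.1, -0.7, 0.4]
opening: -0.0
time_s: 3.28
tool_pos: [0.6215, -0.0782, 0.0552]
ee_rot: [3.139, 0.001, 1.8]
wrist_force: [1.4, 0.6, 0.2]
opening: 0.0
t 3.28 jig [ -19.  -152.2] z 55.2 theta -0.149 F [1.4 0.5] 0.2 rp [3.139e+00 1.000e-03]
need dx 4.0 dy -0.3
```

```bash
python3 -m jog '[{"dx":0,"dy":0,"dz":30,"wx":0,"wy":0,"wz":0,"fingers":0},{"dx":0,"dy":0,"dz":10.5,"wx":0,"wy":0,"wz":0,"fingers":0},{"dx":0,"dy":0,"dz":0,"wx":0,"wy":0,"wz":0,"fingers":0},{"dx":0,"dy":0,"dz":0,"wx":0,"wy":0,"wz":0,"fingers":0}]'
python3 -c "
from h import *
st()"
python3 -m jog '[{"dx":3,"dy":0,"dz":0,"wx":0,"wy":0,"wz":0,"fingers":0},{"dx":3,"dy":0,"dz":0,"wx":0,"wy":0,"wz":0,"fingers":0},{"dx":3,"dy":0,"dz":0,"wx":0,"wy":0,"wz":0,"fingers":0},{"dx":3,"dy":0,"dz":0,"wx":0,"wy":0,"wz":0,"fingers":0},{"dx":2,"dy":0,"dz":0,"wx":0,"wy":0,"wz":0,"fingers":0},{"dx":2,"dy":0,"dz":0,"wx":0,"wy":0,"wz":0,"fingers":0},{"dx":2,"dy":0,"dz":0,"wx":0,"wy":0,"wz":0,"fingers":0},{"dx":2,"dy":0,"dz":0,"wx":0,"wy":0,"wz":0,"fingers":0}]'
python3 -c "
from h import *
st()
cv2.imwrite('pics/w2.png',vision.grab_frame('wrist')[:,:,::-1])"
```

```text
time_s: 3.62
tool_pos: [0.62, -0.0777, 0.0132]
ee_rot: [-3.141, -0.0, 1.801]
wrist_force: [-0.0, 0.0, 0.8]
opening: 0.0002
t 3.62 jig [ -20.5 -151.5] z 13.2 theta -0.15 F [-0.  0.] 0.8 rp [-3.141 -0.   ]
time_s: 4.28
tool_pos: [0.6156, -0.0582, 0.0129]
ee_rot: [3.142, 0.0, 1.801]
wrist_force: [1.4, -1.8, 1.3]
opening: 0.0001
t 4.28 jig [ -23.3 -131.7] z 12.9 theta -0.15 F [ 1.2 -1.9] 1.3 rp [3.142 0.   ]
```

View pics/w2.png

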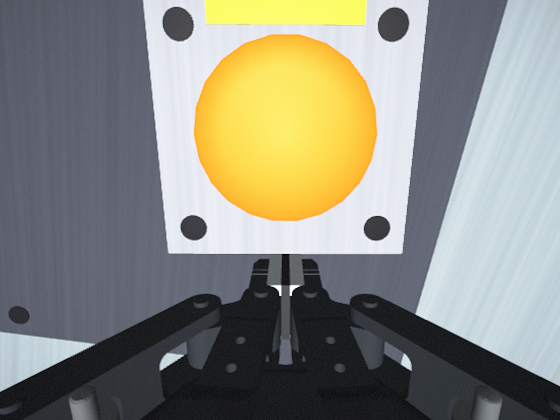

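```bash
python3 -m jog '[{"dx":1.5,"dy":0,"dz":-0.2,"wx":0,"wy":0,"wz":0,"fingers":0},{"dx":1.5,"dy":0,"dz":-0.2,"wx":0,"wy":0,"wz":0,"fingers":0},{"dx":1,"dy":0,"dz":-0.2,"wx":0,"wy":0,"wz":0,"fingers":0},{"dx":1,"dy":0,"dz":0,"wx":0,"wy":0,"wz":0,"fingers":0}]'
python3 -c "
from h import *
st()"
python3 -m jog '[{"dx":1,"dy":0,"dz":0,"wx":0,"wy":0,"wz":0,"fingers":0},{"dx":1,"dy":0,"dz":0,"wx":0,"wy":0,"wz":0,"fingers":0},{"dx":1,"dy":0,"dz":0,"wx":0,"wy":0,"wz":0,"fingers":0}]'
python3 -c "
from h import *
st()"
python3 -m jog '[{"dx":0.7,"dy":0,"dz":0,"wx":0,"wy":0,"wz":0,"fingers":0},{"dx":0.7,"dy":0,"dz":0,"wx":0,"wy":0,"wz":0,"fingers":0},{"dx":0.7,"dy":0,"dz":0,"wx":0,"wy":0,"wz":0,"fingers":0}]'
python3 -c "
from h import *
st()"
```

```text
time_s: 4.67
tool_pos: [0.6143, -0.0531, 0.0133]
ee_rot: [-3.141, -0.0, 1.801]
wrist_force: [1.0, -0.2, -0.8]
opening: -0.0003
t 4.67 jig [ -24.2 -126.6] z 13.3 theta -0.15 F [ 1.  -0.2] -0.8 rp [-3.141 -0.   ]
time_s: 4.92
tool_pos: [0.6136, -0.0512, 0.0133]
ee_rot: [-3.141, 0.001, 1.801]
wrist_force: [1.1, -6.4, -0.4]
opening: 0.0002
t 4.92 jig [ -24.7 -124.6] z 13.3 theta -0.15 F [ 0.6 -6.5] -0.4 rp [-3.141e+00  1.000e-03]
time_s: 5.17
tool_pos: [0.613, -0.051, 0.0133]
ee_rot: [-3.14, 0.003, 1.799]
wrist_force: [0.1, -10.3, 1.0]
opening: 0.0003
t 5.17 jig [ -25.3 -124.4] z 13.3 theta -0.148 F [ -0.7 -10.3] 1.0 rp [-3.14e+00  3.00e-03]
```

```bash
python3 -m jog '[{"dx":-8,"dy":0,"dz":0,"wx":0,"wy":0,"wz":0,"fingers":0},{"dx":0,"dy":-11,"dz":0,"wx":0,"wy":0,"wz":0,"fingers":0},{"dx":0,"dy":-11,"dz":0,"wx":0,"wy":0,"wz":0,"fingers":0},{"dx":2,"dy":0,"dz":0,"wx":0,"wy":0,"wz":0,"fingers":0},{"dx":1.5,"dy":0,"dz":0,"wx":0,"wy":0,"wz":0,"fingers":0},{"dx":1,"dy":0,"dz":0,"wx":0,"wy":0,"wz":0,"fingers":0},{"dx":0.5,"dy":0,"dz":0,"wx":0,"wy":0,"wz":0,"fingers":0}]'
python3 -c "
from h import *
st(-119*np.sin(-.15)-65*np.cos(.15),-119*np.cos(.15)+65*np.sin(-.15),-.15)"
python3 -m jog '[{"dx":0.7,"dy":0,"dz":0,"wx":0,"wy":0,"wz":0,"fingers":0},{"dx":0.7,"dy":0,"dz":0,"wx":0,"wy":0,"wz":0,"fingers":0}]'
python3 -c "
from h import *
st(-119*np.sin(-.15)-65*np.cos(.15),-119*np.cos(.15)+65*np.sin(-.15),-.15)"
```

```text
time_s: 5.75
tool_pos: [0.5934, -0.0556, 0.0136]
ee_rot: [3.141, -0.0, 1.802]
wrist_force: [0.4, -0.7, 1.2]
opening: 0.0
t 5.75 jig [ -45.2 -127.4] z 13.6 theta -0.151 F [ 0.3 -0.7] 1.2 rp [ 3.141 -0.   ]
need dx 0.2 dy -1.2 wz 0.001
time_s: 5.92
tool_pos: [0.5928, -0.0551, 0.0135]
ee_rot: [3.141, 0.001, 1.801]
wrist_force: [-0.3, -3.1, 0.7]
opening: 0.0
t 5.92 jig [ -45.8 -126.9] z 13.5 theta -0.15 F [-0.6 -3. ] 0.7 rp [3.141e+00 1.000e-03]
need dx -0.4 dy -0.8 wz 0.000
```

```bash
python3 -m jog '[{"dx":2.7,"dy":-4.7,"dz":0,"wx":0,"wy":0,"wz":0.04,"fingers":0},{"dx":2.7,"dy":-4.7,"dz":0,"wx":0,"wy":0,"wz":0.04,"fingers":0},{"dx":2.7,"dy":-4.7,"dz":0,"wx":0,"wy":0,"wz":0.04,"fingers":0},{"dx":2.7,"dy":-4.7,"dz":0,"wx":0,"wy":0,"wz":0.04,"fingers":0},{"dx":2.7,"dy":-4.7,"dz":0,"wx":0,"wy":0,"wz":0.04,"fingers":0},{"dx":2.7,"dy":-4.7,"dz":0,"wx":0,"wy":0,"wz":0.04,"fingers":0},{"dx":0,"dy":0,"dz":0,"wx":0,"wy":0,"wz":0,"fingers":0}]'
cat >> h.py <<'E'
def arc(s,th=None,off=20,pen=0):
    """where the tool should be for pivot angle th: s along the edge"""
    o=ctrl.get_obs(); yaw=o["ee_rot"][2]; th0=np.pi/2+A-yaw; th=th0 if th is None else th
    n=np.array([np.sin(th),np.cos(th)]); t=np.array([-np.cos(th),np.sin(th)])
    q=(-119+pen)*n+(s+off)*t; p=(o["tool_pos"][:2]-O)@RJ*1e3
    f=o["wrist_force"][:2]@RJ
    st(*q,th); print("s+off now %.1f  pen %.1f  Fn %.1f Ft %.1f"%(p@t, p@n+119, f@n, f@t))
E
python3 -c "
from h import *
arc(44)
cv2.imwrite('pics/w3.png',vision.grab_frame('wrist')[:,:,::-1])"
```

```text
time_s: 6.5
tool_pos: [0.5615, -0.0416, 0.0134]
ee_rot: [-3.141, -0.0, 1.56]
wrist_force: [0.1, 0.3, 0.7]
opening: -0.0004
t 6.5 jig [ -75.9 -110.9] z 13.4 theta 0.091 F [0.1 0.3] 0.7 rp [-3.141 -0.   ]
need dx -1.7 dy 1.6 wz 0.000
s+off now 65.6  pen 1.7  Fn 0.3 Ft -0.1
```

View pics/w3.png

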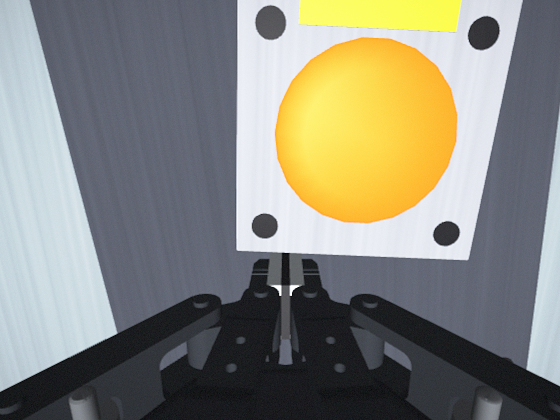

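```bash
python3 -m jog '[{"dx":3.6,"dy":-5.6,"dz":0,"wx":0,"wy":0,"wz":0.053,"fingers":0},{"dx":3.6,"dy":-5.6,"dz":0,"wx":0,"wy":0,"wz":0.053,"fingers":0},{"dx":3.6,"dy":-5.6,"dz":0,"wx":0,"wy":0,"wz":0.053,"fingers":0},{"dx":3.6,"dy":-5.6,"dz":0,"wx":0,"wy":0,"wz":0.053,"fingers":0},{"dx":3.6,"dy":-5.6,"dz":0,"wx":0,"wy":0,"wz":0.053,"fingers":0},{"dx":3.6,"dy":-5.6,"dz":0,"wx":0,"wy":0,"wz":0.053,"fingers":0},{"dx":3.6,"dy":-5.6,"dz":0,"wx":0,"wy":0,"wz":0.053,"fingers":0}]'
cat >> h.py <<'E'
def meas(save=None):
    """flange pose from wrist camera: white/yellow/orange blob edge nearest tool, mapped at z=.024"""
    o=ctrl.get_obs(); c=cam("wrist",o); im=vision.grab_frame("wrist")
    if save: cv2.imwrite(save,im[:,:,::-1])
    m=hsvmask(im,(8,110,140),(24,255,255)); b=biggest(m); (u,v),_,_=cv2.fitEllipse(b)
    cap=(px2w(c,(u,v),.0265)[0]-O)@RJ*1e3
    # near edge: scan columns downward from cap bottom in white
    hsv=cv2.cvtColor(im,cv2.COLOR_RGB2HSV); w=(hsv[...,1]<45)&(hsv[...,2]>140)
    E=[]
    for k in range(int(u)-90,int(u)+91,6):
        if not 0<=k<560: continue
        r0=int(v)+85
        if r0>400 or not w[r0,k] : continue
        r=r0
        while r<300 and w[r,k]: r+=1
        if r<300: E.append((k,r-.5))
    a=(px2w(c,E,.024)-O)@RJ*1e3
    f=cv2.fitLine(a.astype(np.float32),cv2.DIST_HUBER,0,.1,.01).ravel(); d=f[:2]
    tool=np.pi/2+A-o["ee_rot"][2]; t0=np.array([-np.cos(tool),np.sin(tool)]); d=d*np.sign(d@t0)
    th=np.arctan2(d[1],-d[0]); n=np.array([np.sin(th),np.cos(th)]); t=np.array([-np.cos(th),np.sin(th)])
    dist=(cap-f[2:])@n; p=(o["tool_pos"][:2]-O)@RJ*1e3
    print("FLANGE theta %.3f cap %s edge-to-cap %.1f (50) post gap %.1f s %.1f | tool off %.1f, tool-edge %.1f, painted mid %s n%d"%(th,cap.round(1),dist,-58-cap@n,cap@t,(p-cap)@t,(p-f[2:])@n,(cap+50*n).round(1),len(E)))
E
python3 -c "
from h import *
arc(44); meas('pics/w4.png')"
```

```text
time_s: 7.13
tool_pos: [0.5283, -0.0112, 0.0134]
ee_rot: [3.141, -0.0, 1.189]
wrist_force: [-0.1, -0.6, 0.5]
opening: 0.0001
t 7.13 jig [-106.6  -78. ] z 13.4 theta 0.462 F [-0.2 -0.6] 0.5 rp [ 3.141 -0.   ]
need dx -1.7 dy -3.3 wz 0.000
s+off now 60.7  pen 1.7  Fn -0.6 Ft -0.1
FLANGE theta 0.293 cap [-42.7 -40. ] edge-to-cap 46.7 (50) post gap -7.4 s 29.3 | tool off 50.2, tool-edge -8.2, painted mid [-28.2   7.9] n18
```

View pics/w4.png

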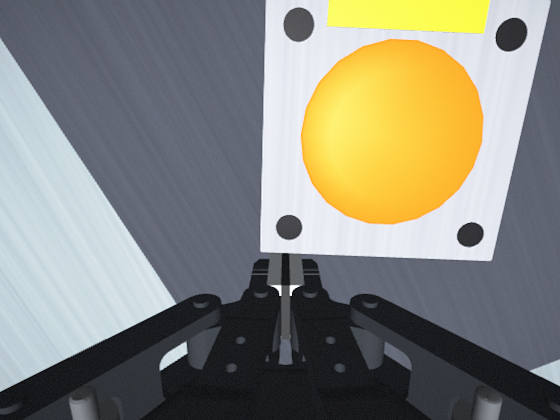

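```bash
python3 -m jog '[{"dx":-12,"dy":0,"dz":-4,"wx":0,"wy":0,"wz":0.05,"fingers":50},{"dx":0,"dy":24,"dz":0,"wx":0,"wy":0,"wz":0,"fingers":50},{"dx":0,"dy":24,"dz":0,"wx":0,"wy":0,"wz":0,"fingers":50},{"dx":0,"dy":0,"dz":2,"wx":0,"wy":0,"wz":0,"fingers":50},{"dx":0,"dy":0,"dz":2,"wx":0,"wy":0,"wz":0,"fingers":50},{"dx":0,"dy":0,"dz":0,"wx":0,"wy":0,"wz":0,"fingers":50},{"dx":0,"dy":0,"dz":0,"wx":0,"wy":0,"wz":0,"fingers":50}]'
python3 -c "
from h import *
arc(15); meas('pics/w5.png')"
```

```text
time_s: 7.77
tool_pos: [0.5661, -0.0425, 0.0132]
ee_rot: [-3.14, 0.0, 1.14]
wrist_force: [0.2, 0.9, 0.1]
opening: 0.0498
t 7.77 jig [ -71.4 -112.2] z 13.2 theta 0.51 F [0.2 0.8] 0.1 rp [-3.14  0.  ]
need dx 13.8 dy -27.5 wz 0.000
s+off now 7.5  pen -13.8  Fn 0.8 Ft 0.2
FLANGE theta 0.522 cap [-42.1 -40.7] edge-to-cap 51.2 (50) post gap -1.7 s 16.3 | tool off -10.3, tool-edge -25.4, painted mid [-17.2   2.7] n15
```

View pics/w5.png

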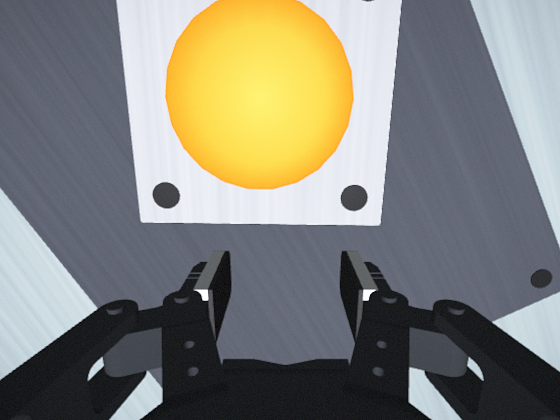

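```bash
python3 -m jog '[{"dx":5,"dy":0,"dz":1,"wx":0,"wy":0,"wz":0.006,"fingers":50},{"dx":5,"dy":0,"dz":1,"wx":0,"wy":0,"wz":0.006,"fingers":50},{"dx":1.5,"dy":0,"dz":0.5,"wx":0,"wy":0,"wz":0,"fingers":50},{"dx":1,"dy":0,"dz":0,"wx":0,"wy":0,"wz":0,"fingers":50},{"dx":1,"dy":0,"dz":0,"wx":0,"wy":0,"wz":0,"fingers":50},{"dx":0.5,"dy":0,"dz":0,"wx":0,"wy":0,"wz":0,"fingers":50}]'
python3 -c "
from h import *
arc(15)"
python3 -m jog '[{"dx":0.7,"dy":0,"dz":0,"wx":0,"wy":0,"wz":0,"fingers":50},{"dx":0.7,"dy":0,"dz":0,"wx":0,"wy":0,"wz":0,"fingers":50},{"dx":0.7,"dy":0,"dz":0,"wx":0,"wy":0,"wz":0,"fingers":50}]'
python3 -c "
from h import *
arc(15)"
```

```text
time_s: 8.32
tool_pos: [0.5723, -0.0307, 0.0108]
ee_rot: [-3.141, 0.002, 1.128]
wrist_force: [-4.1, -4.5, 4.5]
opening: 0.0501
t 8.32 jig [ -64.2 -100.9] z 10.8 theta 0.523 F [-4.4 -4.2] 4.5 rp [-3.141e+00  2.000e-03]
need dx 0.5 dy -29.8 wz 0.000
s+off now 5.2  pen -0.5  Fn -5.8 Ft 1.8
time_s: 8.57
tool_pos: [0.5724, -0.0306, 0.0107]
ee_rot: [-3.14, 0.004, 1.126]
wrist_force: [-5.6, -10.0, 5.5]
opening: 0.05
t 8.57 jig [ -64.2 -100.7] z 10.7 theta 0.524 F [-6.4 -9.5] 5.5 rp [-3.14   0.004]
need dx 0.3 dy -29.9 wz 0.000
s+off now 5.1  pen -0.3  Fn -11.5 Ft 0.7
```

```bash
python3 -m jog '[{"dx":-0.5,"dy":0,"dz":-1.3,"wx":0,"wy":0,"wz":0,"fingers":50},{"dx":0.2,"dy":-5,"dz":0,"wx":0,"wy":0,"wz":0.04,"fingers":50},{"dx":0.3,"dy":-5,"dz":0,"wx":0,"wy":0,"wz":0.04,"fingers":50},{"dx":0.3,"dy":-5,"dz":0,"wx":0,"wy":0,"wz":0.04,"fingers":50}]'
python3 -c "
from h import *
arc(15);meas('pics/w6.png')"
```

```text
time_s: 8.9
tool_pos: [0.5595, -0.0229, 0.0116]
ee_rot: [-3.141, 0.003, 1.004]
wrist_force: [-1.3, -6.8, -2.7]
opening: 0.0501
t 8.9 jig [-76.4 -92.1] z 11.6 theta 0.647 F [-1.8 -6.7] -2.7 rp [-3.141e+00  3.000e-03]
need dx 0.5 dy -29.6 wz 0.000
s+off now 5.4  pen -0.5  Fn -6.4 Ft -2.6
FLANGE theta 0.656 cap [-45.8 -34.5] edge-to-cap 52.2 (50) post gap -2.7 s 15.2 | tool off -10.9, tool-edge -12.1, painted mid [-15.3   5.1] n17
```

```bash
python3 -m jog '[{"dx":0.4,"dy":-5.2,"dz":0,"wx":0,"wy":0,"wz":0.04,"fingers":50},{"dx":0.4,"dy":-5.2,"dz":0,"wx":0,"wy":0,"wz":0.04,"fingers":50},{"dx":0.4,"dy":-5.2,"dz":0,"wx":0,"wy":0,"wz":0.04,"fingers":50},{"dx":0.4,"dy":-5.2,"dz":0,"wx":0,"wy":0,"wz":0.04,"fingers":50}]'
python3 -c "
from h import *
arc(15)"
python3 -m jog '[{"dx":0.4,"dy":-5.2,"dz":0,"wx":0,"wy":0,"wz":0.04,"fingers":50},{"dx":0.4,"dy":-5.2,"dz":0,"wx":0,"wy":0,"wz":0.04,"fingers":50},{"dx":0.5,"dy":-5.2,"dz":0,"wx":0,"wy":0,"wz":0.04,"fingers":50},{"dx":0.5,"dy":-5.2,"dz":0,"wx":0,"wy":0,"wz":0.04,"fingers":50}]'
python3 -c "
from h import *
arc(15);meas('pics/w7.png')"
```

```text
time_s: 9.28
tool_pos: [0.5431, -0.0096, 0.0116]
ee_rot: [-3.141, 0.004, 0.844]
wrist_force: [-4.3, -7.5, -0.0]
opening: 0.0497
t 9.28 jig [-91.7 -77.5] z 11.6 theta 0.807 F [-4.9 -7.1] -0.0 rp [-3.141  0.004]
need dx 0.9 dy -27.6 wz 0.000
s+off now 7.4  pen -0.9  Fn -8.5 Ft -1.8
time_s: 9.62
tool_pos: [0.529, 0.0062, 0.0116]
ee_rot: [-3.141, 0.005, 0.683]
wrist_force: [-5.0, -7.9, 1.1]
opening: 0.0502
t 9.62 jig [-104.5  -60.6] z 11.6 theta 0.967 F [-5.6 -7.5] 1.1 rp [-3.141  0.005]
need dx 1.4 dy -25.6 wz 0.000
s+off now 9.4  pen -1.4  Fn -8.9 Ft -3.0
FLANGE theta 1.021 cap [-53.6 -17.5] edge-to-cap 51.9 (50) post gap -3.1 s 13.1 | tool off -10.2, tool-edge -14.0, painted mid [-11.    8.6] n16
```

```bash
python3 -m jog '[{"dx":0.4,"dy":-5.2,"dz":0,"wx":0,"wy":0,"wz":0.04,"fingers":50},{"dx":0.4,"dy":-5.2,"dz":0,"wx":0,"wy":0,"wz":0.04,"fingers":50},{"dx":0.4,"dy":-5.2,"dz":0,"wx":0,"wy":0,"wz":0.04,"fingers":50},{"dx":0.5,"dy":-5.2,"dz":0,"wx":0,"wy":0,"wz":0.04,"fingers":50}]'
python3 -c "
from h import *
arc(15);meas('pics/w8.png')"
```

```text
time_s: 10.0
tool_pos: [0.5178, 0.0245, 0.0115]
ee_rot: [-3.141, 0.006, 0.524]
wrist_force: [-6.2, -7.0, 2.1]
opening: 0.0499
t 10.0 jig [-114.2  -41.5] z 11.5 theta 1.127 F [-6.8 -6.5] 2.1 rp [-3.141  0.006]
need dx 2.0 dy -23.5 wz 0.000
s+off now 11.5  pen -2.0  Fn -8.9 Ft -2.9
FLANGE theta 1.024 cap [-55.4  -8.3] edge-to-cap 46.5 (50) post gap -6.4 s 21.7 | tool off 2.2, tool-edge -21.0, painted mid [-12.7  17.7] n16
```

View pics/w8.png

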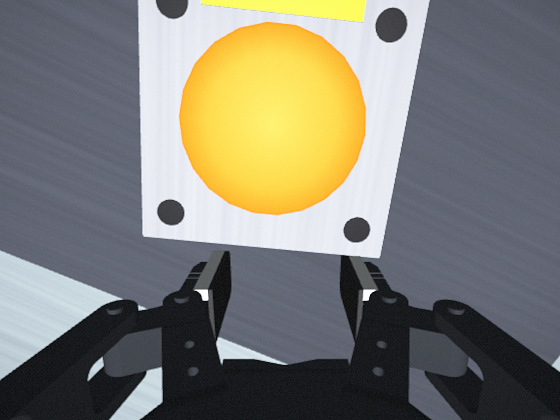

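```bash
sed -i 's/^    for k in range(int(u)-90.*/    for k in range(int(u)-110,int(u)+111,5):/; s/^        r0=int(v)+85/        r0=0/; s/^        if r0>400.*/        if 180<k<235 or 335<k<390: continue/; s/^        r=r0$/        r=265/; s/^        while r<300 and w.*/        while r>v and not w[r,k]: r-=1/; s/^        if r<300: E.*/        if v+60<r<264: E.append((k,r+.5))/' h.py
python3 -m jog '[{"dx":0.8,"dy":-6.5,"dz":0,"wx":0,"wy":0,"wz":0.05,"fingers":50},{"dx":0.8,"dy":-6.5,"dz":0,"wx":0,"wy":0,"wz":0.05,"fingers":50},{"dx":0.8,"dy":-6.5,"dz":0,"wx":0,"wy":0,"wz":0.05,"fingers":50}]'
python3 -c "
from h import *
arc(15);meas('pics/w9.png')"
```

```text
time_s: 10.3
tool_pos: [0.5105, 0.0431, 0.0114]
ee_rot: [-3.142, 0.006, 0.373]
wrist_force: [-7.2, -6.3, 2.6]
opening: 0.05
t 10.3 jig [-119.9  -22.4] z 11.4 theta 1.277 F [-7.7 -5.7] 2.6 rp [-3.142  0.006]
need dx 2.3 dy -21.7 wz 0.000
s+off now 13.3  pen -2.3  Fn -9.0 Ft -3.3
FLANGE theta 1.397 cap [-55.6   0.2] edge-to-cap 52.5 (50) post gap -3.2 s 9.8 | tool off -11.1, tool-edge -14.8, painted mid [-6.4  8.8] n23
```

```bash
python3 -m jog '[{"dx":0.9,"dy":-8,"dz":0,"wx":0,"wy":0,"wz":0.05,"fingers":50},{"dx":0.9,"dy":-8,"dz":0,"wx":0,"wy":0,"wz":0.05,"fingers":50},{"dx":0.9,"dy":-8,"dz":0,"wx":0,"wy":0,"wz":0.05,"fingers":50}]'
python3 -c "
from h import *
arc(15);meas('pics/w10.png')"
```

```text
time_s: 10.6
tool_pos: [0.5057, 0.0675, 0.0115]
ee_rot: [3.141, 0.005, 0.224]
wrist_force: [-1.3, -1.4, -0.1]
opening: 0.0496
t 10.6 jig [-122.8    2.3] z 11.5 theta 1.427 F [-1.4 -1.3] -0.1 rp [3.141 0.005]
need dx 2.2 dy -15.1 wz 0.000
s+off now 19.9  pen -2.2  Fn -1.6 Ft -1.1
FLANGE theta 1.557 cap [-54.8   8.8] edge-to-cap 52.5 (50) post gap -3.3 s 9.6 | tool off -5.6, tool-edge -15.6, painted mid [-4.8  9.6] n23
```

```bash
python3 -m jog '[{"dx":-14,"dy":0,"dz":-3,"wx":0,"wy":0,"wz":0.05,"fingers":0},{"dx":0,"dy":-12,"dz":0,"wx":0,"wy":0,"wz":0.05,"fingers":0},{"dx":0,"dy":-13,"dz":0,"wx":0,"wy":0,"wz":0.043,"fingers":0},{"dx":0,"dy":-14,"dz":0,"wx":0,"wy":0,"wz":0,"fingers":0},{"dx":0,"dy":0,"dz":0,"wx":0,"wy":0,"wz":0,"fingers":0},{"dx":0,"dy":0,"dz":0,"wx":0,"wy":0,"wz":0,"fingers":0}]'
python3 -c "
from h import *
st(-119,40,np.pi/2);meas('pics/w11.png')"
```

```text
time_s: 11.15
tool_pos: [0.4903, 0.105, 0.0153]
ee_rot: [-3.141, -0.001, 0.088]
wrist_force: [0.1, -0.3, -0.5]
opening: 0.0001
t 11.15 jig [-135.2   40.9] z 15.3 theta 1.563 F [ 0.1 -0.3] -0.5 rp [-3.141e+00 -1.000e-03]
need dx 16.2 dy 1.0 wz 0.008
FLANGE theta 1.568 cap [-56.3   9.1] edge-to-cap 51.0 (50) post gap -1.7 s 9.3 | tool off 32.0, tool-edge -27.8, painted mid [-6.3  9.3] n34
```

View pics/w11.png

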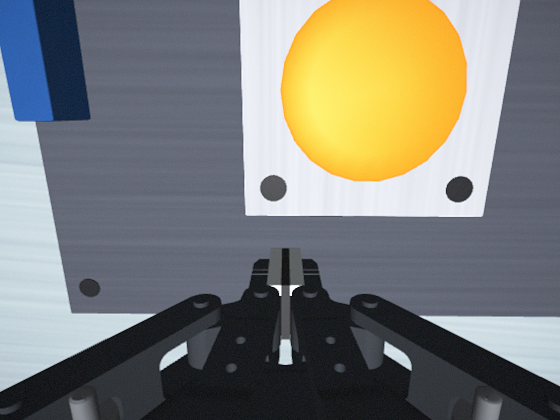

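```bash
python3 -m jog '[{"dx":6,"dy":0,"dz":0,"wx":0,"wy":0,"wz":0.008,"fingers":0},{"dx":5,"dy":0,"dz":1,"wx":0,"wy":0,"wz":0,"fingers":0},{"dx":3,"dy":0,"dz":0,"wx":0,"wy":0,"wz":0,"fingers":0},{"dx":1,"dy":0,"dz":0,"wx":0,"wy":0,"wz":0,"fingers":0},{"dx":0.7,"dy":0,"dz":0,"wx":0,"wy":0,"wz":0,"fingers":0},{"dx":0.7,"dy":0,"dz":0,"wx":0,"wy":0,"wz":0,"fingers":0}]'
python3 -c "
from h import *
st()"
python3 -m jog '[{"dx":0.6,"dy":0,"dz":0,"wx":0,"wy":0,"wz":0,"fingers":0},{"dx":0.6,"dy":0,"dz":0,"wx":0,"wy":0,"wz":0,"fingers":0}]'
python3 -c "
from h import *
st()"
```

```text
time_s: 11.7
tool_pos: [0.5064, 0.105, 0.0141]
ee_rot: [3.141, 0.0, 0.077]
wrist_force: [0.3, 0.1, -0.8]
opening: -0.0004
t 11.7 jig [-119.1   39.7] z 14.1 theta 1.574 F [0.3 0.1] -0.8 rp [3.141 0.   ]
time_s: 11.87
tool_pos: [0.5068, 0.1052, 0.0141]
ee_rot: [3.141, 0.001, 0.077]
wrist_force: [-2.9, -0.7, 1.9]
opening: 0.0004
t 11.87 jig [-118.7   39.9] z 14.1 theta 1.574 F [-2.9 -0.5] 1.9 rp [3.141e+00 1.000e-03]
```

```bash
python3 -m jog '[{"dx":0.6,"dy":0,"dz":0,"wx":0,"wy":0,"wz":0,"fingers":0},{"dx":0.6,"dy":0,"dz":0,"wx":0,"wy":0,"wz":0,"fingers":0}]'
python3 -c "
from h import *
st()"
python3 -m jog '[{"dx":0.6,"dy":0,"dz":0,"wx":0,"wy":0,"wz":0,"fingers":0},{"dx":0.4,"dy":0,"dz":0,"wx":0,"wy":0,"wz":0,"fingers":0}]'
python3 -c "
from h import *
st()"
```

```text
time_s: 12.03
tool_pos: [0.5068, 0.1053, 0.0139]
ee_rot: [3.141, 0.003, 0.077]
wrist_force: [-7.5, 0.1, 3.5]
opening: 0.0001
t 12.03 jig [-118.7   39.9] z 13.9 theta 1.573 F [-7.5  0.7] 3.5 rp [3.141e+00 3.000e-03]
time_s: 12.2
tool_pos: [0.5068, 0.1052, 0.0136]
ee_rot: [3.141, 0.005, 0.078]
wrist_force: [-8.8, 0.1, 6.3]
opening: -0.0001
t 12.2 jig [-118.6   39.8] z 13.6 theta 1.573 F [-8.7  0.8] 6.3 rp [3.141 0.005]
```

```bash
python3 -m jog '[{"dx":0.6,"dy":0,"dz":-0.3,"wx":0,"wy":0,"wz":0,"fingers":0},{"dx":0.2,"dy":0,"dz":0,"wx":0,"wy":0,"wz":0,"fingers":0}]'
python3 -c "
from h import *
st()"
python3 -m jog '[{"dx":0,"dy":0,"dz":0,"wx":0,"wy":0,"wz":0,"fingers":0},{"dx":0,"dy":0,"dz":0,"wx":0,"wy":0,"wz":0,"fingers":0},{"dx":0,"dy":0,"dz":0,"wx":0,"wy":0,"wz":0,"fingers":0}]'
python3 -c "
from h import *
st(); meas('pics/w12.png')"
python3 -m jog '[{"dx":0,"dy":0,"dz":0,"wx":0,"wy":0,"wz":0,"fingers":0},{"dx":0,"dy":0,"dz":0,"wx":0,"wy":0,"wz":0,"fingers":0},{"dx":0,"dy":0,"dz":0,"wx":0,"wy":0,"wz":0,"fingers":0}]'
python3 -c "
from h import *
st()"
```

```text
time_s: 12.37
tool_pos: [0.5068, 0.1052, 0.0137]
ee_rot: [3.141, 0.007, 0.078]
wrist_force: [-9.9, -1.6, 5.0]
opening: 0.0001
t 12.37 jig [-118.7   39.9] z 13.7 theta 1.573 F [-10.   -0.8] 5.0 rp [3.141 0.007]
time_s: 12.62
tool_pos: [0.5068, 0.1053, 0.0137]
ee_rot: [3.141, 0.007, 0.078]
wrist_force: [-9.3, -0.4, 3.7]
opening: 0.0002
t 12.62 jig [-118.7   39.9] z 13.7 theta 1.573 F [-9.3  0.3] 3.7 rp [3.141 0.007]
FLANGE theta 1.572 cap [-54.8   9.1] edge-to-cap 52.5 (50) post gap -3.2 s 9.1 | tool off 30.6, tool-edge -11.4, painted mid [-4.8  9.1] n34
time_s: 12.92
tool_pos: [0.5068, 0.1053, 0.0137]
ee_rot: [3.141, 0.007, 0.078]
wrist_force: [-8.8, -0.8, 3.7]
opening: -0.0002
t 12.92 jig [-118.7   39.9] z 13.7 theta 1.573 F [-8.8 -0.1] 3.7 rp [3.141 0.007]
```

```bash
python3 -m jog '[{"dx":0.6,"dy":0,"dz":-0.1,"wx":0,"wy":0,"wz":0,"fingers":0},{"dx":0.6,"dy":0,"dz":0,"wx":0,"wy":0,"wz":0,"fingers":0}]'
python3 -c "
from h import *
st()"
python3 -m jog '[{"dx":0,"dy":0,"dz":0,"wx":0,"wy":0,"wz":0,"fingers":0},{"dx":0,"dy":0,"dz":0,"wx":0,"wy":0,"wz":0,"fingers":0},{"dx":0,"dy":0,"dz":0,"wx":0,"wy":0,"wz":0,"fingers":0},{"dx":0,"dy":0,"dz":0,"wx":0,"wy":0,"wz":0,"fingers":0},{"dx":0,"dy":0,"dz":0,"wx":0,"wy":0,"wz":0,"fingers":0},{"dx":0,"dy":0,"dz":0,"wx":0,"wy":0,"wz":0,"fingers":0}]'
python3 -c "
from h import *
st()"
```

```text
time_s: 13.08
tool_pos: [0.5069, 0.1052, 0.0136]
ee_rot: [3.141, 0.009, 0.078]
wrist_force: [-14.4, -1.6, 8.6]
opening: 0.0002
t 13.08 jig [-118.6   39.8] z 13.6 theta 1.573 F [-14.5  -0.4] 8.6 rp [3.141 0.009]
time_s: 13.58
tool_pos: [0.5069, 0.1052, 0.0136]
ee_rot: [3.141, 0.009, 0.078]
wrist_force: [-12.9, -0.9, 6.8]
opening: -0.0
t 13.58 jig [-118.6   39.8] z 13.6 theta 1.573 F [-12.9   0.1] 6.8 rp [3.141 0.009]
```

```bash
python3 -m jog '[{"dx":-15,"dy":0,"dz":0,"wx":0,"wy":0,"wz":0,"fingers":0},{"dx":0,"dy":0,"dz":-30,"wx":0,"wy":0,"wz":0,"fingers":0},{"dx":0,"dy":0,"dz":-30,"wx":0,"wy":0,"wz":0,"fingers":0},{"dx":19,"dy":25,"dz":0,"wx":0,"wy":0,"wz":0,"fingers":0},{"dx":19,"dy":25,"dz":0,"wx":0,"wy":0,"wz":0,"fingers":0},{"dx":19,"dy":25,"dz":0,"wx":0,"wy":0,"wz":0,"fingers":0},{"dx":19,"dy":26,"dz":0,"wx":0,"wy":0,"wz":0,"fingers":0},{"dx":0,"dy":0,"dz":0,"wx":0,"wy":0,"wz":-0.12,"fingers":0}]'
python3 -m jog '[{"dx":0,"dy":0,"dz":0,"wx":0,"wy":0,"wz":-0.121,"fingers":0},{"dx":0,"dy":0,"dz":0,"wx":0,"wy":0,"wz":-0.121,"fingers":0},{"dx":0,"dy":0,"dz":0,"wx":0,"wy":0,"wz":-0.121,"fingers":0},{"dx":0,"dy":0,"dz":0,"wx":0,"wy":0,"wz":-0.121,"fingers":0},{"dx":0,"dy":0,"dz":0,"wx":0,"wy":0,"wz":-0.121,"fingers":0},{"dx":0,"dy":0,"dz":0,"wx":0,"wy":0,"wz":-0.121,"fingers":0},{"dx":0,"dy":0,"dz":0,"wx":0,"wy":0,"wz":-0.121,"fingers":0},{"dx":0,"dy":0,"dz":0,"wx":0,"wy":0,"wz":-0.121,"fingers":0}]'
python3 -m jog '[{"dx":0,"dy":0,"dz":0,"wx":0,"wy":0,"wz":-0.121,"fingers":0},{"dx":0,"dy":0,"dz":0,"wx":0,"wy":0,"wz":-0.121,"fingers":0},{"dx":0,"dy":0,"dz":0,"wx":0,"wy":0,"wz":-0.121,"fingers":0},{"dx":0,"dy":0,"dz":0,"wx":0,"wy":0,"wz":-0.121,"fingers":0},{"dx":0,"dy":0,"dz":0,"wx":0,"wy":0,"wz":0,"fingers":0},{"dx":0,"dy":0,"dz":0,"wx":0,"wy":0,"wz":0,"fingers":0}]'
python3 -c "
from h import *
st(-58,-60,0); 
cv2.imwrite('pics/w13.png',vision.grab_frame('wrist')[:,:,::-1])"
```

```text
time_s: 14.25
tool_pos: [0.5847, 0.0031, 0.0752]
ee_rot: [3.137, -0.004, 0.189]
wrist_force: [-0.2, -1.2, 0.5]
opening: -0.0002
time_s: 14.92
tool_pos: [0.5807, 0.0097, 0.0747]
ee_rot: [3.141, -0.0, 1.171]
wrist_force: [0.2, -0.4, -0.3]
opening: -0.0002
time_s: 15.42
tool_pos: [0.5805, 0.0096, 0.0746]
ee_rot: [3.141, -0.0, 1.645]
wrist_force: [1.4, 0.4, 0.2]
opening: -0.0001
t 15.42 jig [-52.8 -61.4] z 74.6 theta 0.006 F [1.4 0.2] 0.2 rp [ 3.141 -0.   ]
need dx 1.4 dy -5.2 wz -0.006
```

View pics/w13.png

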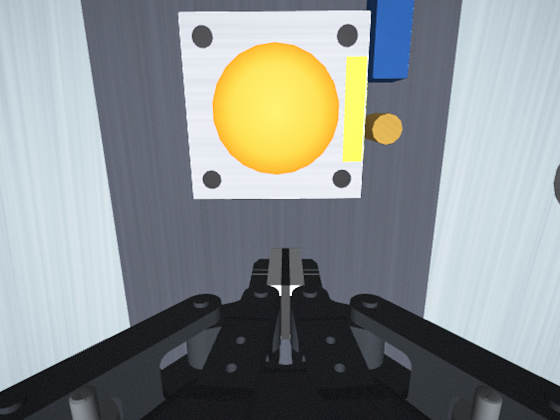

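```bash
python3 -m jog '[{"dx":0,"dy":-5.2,"dz":30,"wx":0,"wy":0,"wz":-0.006,"fingers":0},{"dx":0,"dy":0,"dz":25,"wx":0,"wy":0,"wz":0,"fingers":0},{"dx":0,"dy":0,"dz":5.5,"wx":0,"wy":0,"wz":0,"fingers":0},{"dx":0,"dy":0,"dz":0,"wx":0,"wy":0,"wz":0,"fingers":0},{"dx":4,"dy":0,"dz":0,"wx":0,"wy":0,"wz":0,"fingers":0},{"dx":3,"dy":0,"dz":0,"wx":0,"wy":0,"wz":0,"fingers":0},{"dx":3,"dy":0,"dz":0,"wx":0,"wy":0,"wz":0,"fingers":0}]'
python3 -c "
from h import *
st(-58,14,0)"
python3 -m jog '[{"dx":3,"dy":0.1,"dz":0,"wx":0,"wy":0,"wz":0,"fingers":0},{"dx":3,"dy":0.1,"dz":0,"wx":0,"wy":0,"wz":0,"fingers":0},{"dx":3,"dy":0.1,"dz":0,"wx":0,"wy":0,"wz":0,"fingers":0},{"dx":3,"dy":0.1,"dz":0,"wx":0,"wy":0,"wz":0,"fingers":0},{"dx":3,"dy":0.1,"dz":0,"wx":0,"wy":0,"wz":0,"fingers":0}]'
python3 -c "
from h import *
st(-58,14,0); meas('pics/w14.png')"
```

```text
time_s: 16.05
tool_pos: [0.5754, 0.0198, 0.0155]
ee_rot: [3.139, 0.0, 1.655]
wrist_force: [-0.1, -1.4, 1.1]
opening: -0.0001
t 16.05 jig [-57.1 -50.8] z 15.5 theta -0.004 F [-0.2 -1.4] 1.1 rp [3.139 0.   ]
need dx 64.8 dy -0.6 wz 0.004
time_s: 16.47
tool_pos: [0.5736, 0.0345, 0.0142]
ee_rot: [3.141, 0.0, 1.655]
wrist_force: [0.9, -2.1, 1.6]
opening: 0.0002
t 16.47 jig [-57.8 -36. ] z 14.2 theta -0.004 F [ 0.7 -2.2] 1.6 rp [3.141 0.   ]
need dx 50.0 dy -0.0 wz 0.004
FLANGE theta -0.005 cap [-58.4  27.9] edge-to-cap 52.3 (50) post gap -86.1 s 58.3 | tool off -0.3, tool-edge -11.6, painted mid [-58.6  77.9] n23
```

```bash
python3 -m jog '[{"dx":4,"dy":0.1,"dz":0,"wx":0,"wy":0,"wz":0,"fingers":0},{"dx":4,"dy":0.1,"dz":0,"wx":0,"wy":0,"wz":0,"fingers":0},{"dx":4,"dy":0.1,"dz":0,"wx":0,"wy":0,"wz":0,"fingers":0},{"dx":4,"dy":0.1,"dz":0,"wx":0,"wy":0,"wz":0,"fingers":0},{"dx":4,"dy":0.1,"dz":0,"wx":0,"wy":0,"wz":0,"fingers":0}]'
python3 -c "
from h import *
st(-58,14,0)"
python3 -m jog '[{"dx":4,"dy":0.1,"dz":0,"wx":0,"wy":0,"wz":0,"fingers":0},{"dx":4,"dy":0.1,"dz":0,"wx":0,"wy":0,"wz":0,"fingers":0},{"dx":4,"dy":0.1,"dz":0,"wx":0,"wy":0,"wz":0,"fingers":0},{"dx":4,"dy":0.1,"dz":0,"wx":0,"wy":0,"wz":0,"fingers":0},{"dx":4,"dy":0.1,"dz":0,"wx":0,"wy":0,"wz":0,"fingers":0},{"dx":2,"dy":0.1,"dz":0,"wx":0,"wy":0,"wz":0,"fingers":0}]'
python3 -c "
from h import *
st(-58,14,0); meas('pics/w15.png')"
```

```text
time_s: 16.93
tool_pos: [0.5723, 0.0548, 0.0141]
ee_rot: [-3.141, -0.0, 1.655]
wrist_force: [-0.2, -1.4, -0.1]
opening: 0.0001
t 16.93 jig [-57.5 -15.7] z 14.1 theta -0.005 F [-0.4 -1.3] -0.1 rp [-3.141 -0.   ]
need dx 29.7 dy -0.4 wz 0.005
time_s: 17.43
tool_pos: [0.5709, 0.0771, 0.0141]
ee_rot: [-3.141, -0.0, 1.656]
wrist_force: [0.1, -1.8, 0.3]
opening: -0.0
t 17.43 jig [-57.1   6.6] z 14.1 theta -0.005 F [-0.  -1.8] 0.3 rp [-3.141 -0.   ]
need dx 7.4 dy -0.9 wz 0.005
FLANGE theta -0.006 cap [-57.8  70.5] edge-to-cap 52.2 (50) post gap -128.8 s 57.4 | tool off -0.3, tool-edge -11.6, painted mid [-58.1 120.5] n23
```

Still along the fence; close the last ~7 mm gently.

```bash
python3 -m jog '[{"dx":2,"dy":0,"dz":0,"wx":0,"wy":0,"wz":0.003,"fingers":0},{"dx":1.5,"dy":0,"dz":0,"wx":0,"wy":0,"wz":0.003,"fingers":0},{"dx":1,"dy":0,"dz":0,"wx":0,"wy":0,"wz":0,"fingers":0},{"dx":0.7,"dy":0,"dz":0,"wx":0,"wy":0,"wz":0,"fingers":0}]'
python3 -c "
from h import *
st(-58,14,0)"
python3 -m jog '[{"dx":0.7,"dy":0,"dz":0,"wx":0,"wy":0,"wz":0,"fingers":0},{"dx":0.7,"dy":0,"dz":0,"wx":0,"wy":0,"wz":0,"fingers":0},{"dx":0.7,"dy":0,"dz":0,"wx":0,"wy":0,"wz":0,"fingers":0}]'
python3 -c "
from h import *
st(-58,14,0)"
python3 -m jog '[{"dx":0.7,"dy":0,"dz":0,"wx":0,"wy":0,"wz":0,"fingers":0},{"dx":0.6,"dy":0,"dz":0,"wx":0,"wy":0,"wz":0,"fingers":0}]'
python3 -c "
from h import *
st(-58,14,0)"
```

```text
time_s: 17.82
tool_pos: [0.5705, 0.0812, 0.0141]
ee_rot: [-3.141, 0.0, 1.649]
wrist_force: [-1.2, -1.9, 1.3]
opening: 0.0004
t 17.82 jig [-57.1  10.8] z 14.1 theta 0.002 F [-1.3 -1.8] 1.3 rp [-3.141  0.   ]
need dx 3.2 dy -0.9 wz -0.002
time_s: 18.07
tool_pos: [0.5704, 0.0834, 0.0141]
ee_rot: [-3.141, 0.0, 1.649]
wrist_force: [-0.5, -1.7, 0.4]
opening: 0.0001
t 18.07 jig [-57.  13.] z 14.1 theta 0.002 F [-0.6 -1.7] 0.4 rp [-3.141  0.   ]
need dx 1.0 dy -1.0 wz -0.002
time_s: 18.23
tool_pos: [0.5704, 0.0837, 0.014]
ee_rot: [-3.141, 0.001, 1.648]
wrist_force: [-0.6, -6.5, 1.0]
opening: 0.0
t 18.23 jig [-57.   13.3] z 14.0 theta 0.002 F [-1.1 -6.5] 1.0 rp [-3.141e+00  1.000e-03]
need dx 0.7 dy -1.0 wz -0.002
```

```bash
python3 -m jog '[{"dx":0.7,"dy":0,"dz":0,"wx":0,"wy":0,"wz":0,"fingers":0},{"dx":0.6,"dy":0,"dz":0,"wx":0,"wy":0,"wz":0,"fingers":0}]'
python3 -c "
from h import *
st()"
python3 -m jog '[{"dx":0.4,"dy":0,"dz":0,"wx":0,"wy":0,"wz":0,"fingers":0},{"dx":0.2,"dy":0,"dz":0,"wx":0,"wy":0,"wz":0,"fingers":0}]'
python3 -c "
from h import *
st()"
```

```text
time_s: 18.4
tool_pos: [0.5704, 0.0837, 0.014]
ee_rot: [-3.141, 0.003, 1.647]
wrist_force: [-0.9, -9.9, 3.4]
opening: 0.0
t 18.4 jig [-57.1  13.3] z 14.0 theta 0.003 F [-1.7 -9.8] 3.4 rp [-3.141e+00  3.000e-03]
time_s: 18.57
tool_pos: [0.5704, 0.0837, 0.0141]
ee_rot: [-3.141, 0.003, 1.647]
wrist_force: [-0.0, -9.8, 2.3]
opening: 0.0003
t 18.57 jig [-57.   13.3] z 14.1 theta 0.004 F [-0.8 -9.8] 2.3 rp [-3.141e+00  3.000e-03]
```

```bash
python3 -m jog '[{"dx":0.5,"dy":0,"dz":0,"wx":0,"wy":0,"wz":0,"fingers":0},{"dx":0.2,"dy":0,"dz":0,"wx":0,"wy":0,"wz":0,"fingers":0},{"dx":0,"dy":0,"dz":0,"wx":0,"wy":0,"wz":0,"fingers":0}]'
python3 -c "
from h import *
st()"
python3 -m jog '[{"dx":0,"dy":0,"dz":0,"wx":0,"wy":0,"wz":0,"fingers":0},{"dx":0,"dy":0,"dz":0,"wx":0,"wy":0,"wz":0,"fingers":0},{"dx":0,"dy":0,"dz":0,"wx":0,"wy":0,"wz":0,"fingers":0},{"dx":0,"dy":0,"dz":0,"wx":0,"wy":0,"wz":0,"fingers":0},{"dx":0,"dy":0,"dz":0,"wx":0,"wy":0,"wz":0,"fingers":0},{"dx":0,"dy":0,"dz":0,"wx":0,"wy":0,"wz":0,"fingers":0}]'
python3 -c "
from h import *
st(); meas('pics/w16.png')"
```

```text
time_s: 18.82
tool_pos: [0.5703, 0.0837, 0.014]
ee_rot: [-3.141, 0.004, 1.646]
wrist_force: [-0.0, -11.7, 3.5]
opening: -0.0
t 18.82 jig [-57.1  13.3] z 14.0 theta 0.004 F [ -0.9 -11.6] 3.5 rp [-3.141  0.004]
time_s: 19.32
tool_pos: [0.5703, 0.0838, 0.014]
ee_rot: [-3.141, 0.004, 1.646]
wrist_force: [-0.2, -11.9, 3.2]
opening: 0.0002
t 19.32 jig [-57.1  13.4] z 14.0 theta 0.004 F [ -1.1 -11.9] 3.2 rp [-3.141  0.004]
FLANGE theta -0.003 cap [-57.6  77.2] edge-to-cap 52.5 (50) post gap -135.3 s 57.3 | tool off -0.3, tool-edge -11.3, painted mid [-57.7 127.2] n23
```

```bash
python3 -m jog '[{"dx":-2,"dy":0,"dz":0,"wx":0,"wy":0,"wz":0,"fingers":0},{"dx":-4,"dy":0,"dz":0,"wx":0,"wy":0,"wz":0,"fingers":0},{"dx":-14,"dy":0,"dz":0,"wx":0,"wy":0,"wz":0,"fingers":0},{"dx":-10,"dy":0,"dz":-30,"wx":0,"wy":0,"wz":0,"fingers":0},{"dx":0,"dy":0,"dz":-38,"wx":0,"wy":0,"wz":0,"fingers":0},{"dx":0,"dy":0,"dz":-38,"wx":0,"wy":0,"wz":0,"fingers":0},{"dx":0,"dy":0,"dz":0,"wx":0,"wy":0,"wz":0,"fingers":0},{"dx":0,"dy":0,"dz":0,"wx":0,"wy":0,"wz":0,"fingers":0}]'
python3 - <<'E'
from h import *
st(); o=ctrl.get_obs(); c=cam("wrist",o); im=vision.grab_frame("wrist"); cv2.imwrite("pics/w17.png",im[:,:,::-1])
def pj(x,y,z): return np.r_[O+RJ@np.array([x,y])/1e3,z]
f=w2px(c,[pj(x,y,.024) for x,y in((-108,25),(-8,25),(-8,125),(-108,125))]); print(f.round(1).tolist())
b=biggest(hsvmask(im,(8,110,140),(24,255,255))); u=cv2.fitEllipse(b)[0]; print("cap",((px2w(c,u,.0265)[0]-O)@RJ*1e3).round(1))
y=biggest(hsvmask(im,(26,130,150),(35,255,255))); print("yellow rect",cv2.minAreaRect(y), ((px2w(c,cv2.minAreaRect(y)[0],.024)[0]-O)@RJ*1e3).round(1))
v=im.copy(); cv2.polylines(v,[f.round().astype(int)],True,(255,0,255),1); cv2.imwrite("pics/w17o.png",v[:,:,::-1])
E
```

```text
time_s: 20.03
tool_pos: [0.5746, 0.0586, 0.1228]
ee_rot: [3.136, -0.001, 1.65]
wrist_force: [0.7, 0.5, 0.3]
opening: -0.0002
t 20.03 jig [-54.8 -12.1] z 122.8 theta 0.001 F [0.8 0.5] 0.3 rp [ 3.136e+00 -1.000e-03]
[[209.9, 159.4], [348.9, 159.2], [356.8, 2.7], [200.3, 2.5]]
cap [-57.6  75.8]
yellow rect ((276.0776062011719, 87.1810531616211), (75.76382446289062, 66.70366668701172), 66.80140686035156) [-60.  74.]
```

View pics/w17o.png

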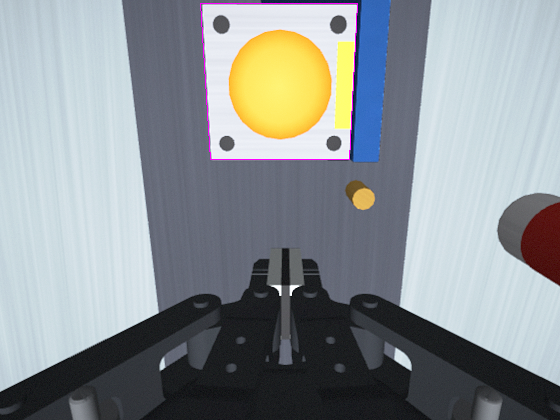

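The overlay of the nest outline matches the flange, with the painted edge on the fence and the far side on the end stop. The cap measures jig (-57.6, 75.8) against a nominal (-58, 75). The robot is clear.

```bash
python3 -c "
from cell import ticket
print(ticket.close_job())"
```

```text
the job is handed in; nothing more can be done
None
```

The flange is home against the fence and end stop, and I handed the job in at about 20 s of the 72 s limit. The hand-in gave no verdict.

**What I did**
- I pushed the flange onto the post and started the pivot with the closed fingertip. The tip slipped along the edge, so I turned the flange the rest of the way with both fingers spread, squeezing it against the post at about 6 to 11 N.
- I pressed the painted edge onto the fence at jig y ≈ 40 mm, at about 13 to 14 N for half a second. An earlier hold there was only about 9 N, so I raised it.
- I slid it along the fence with about 2 N and pressed it on the end stop at about 12 N for over half a second. Then I backed off and lifted clear.

**Last checks**
- The dust cap measured jig (-57.6, 75.8) mm against the nest's (-58, 75), within about 1 mm. The nest outline drawn on the last picture matched the flange.
- The flange was square to about 0.003 rad when pressed home, and the gripper was touching nothing. The wrist force read about 1 N, which is its noise level.
- The highest wrist force I read was about 14.5 N sideways, below the 25 N limit. I only read it at the end of each move.

**What disagreed or was not checked**
- My close-up flange measurements read 2 to 3 mm off along the tool's pushing direction. Some mid-pivot angle readings were also wrong until I fixed the edge finder, so I relied on the pictures and tool contact there.
- A last colour fit on the yellow stripe failed because it caught the cap, so I discarded it.
- I did not measure the spray can, wrench or dish again at the end; the arm stayed clear of them by plan.

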